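# Feed a sand core under the gauge arch with one turn of the hand wheel

### The job

Feed the sand core under the gauge arch: put your fingertips behind the upright handle of the hand wheel and push it clockwise (seen from above) through exactly one full turn, until the handle stands at the index pointer again, then take the hand away. Push only, gently: do not grip the handle, do not touch the core or its slide, and leave the other things on the table where they are.

Things in the scene. Friction and masses are not known exactly. Their poses are not given: they have to be found in the camera images.
- core_gauge: rack-feed core gauge, screwed down: a grey base plate 280x100x12 mm carrying a gear housing (76 mm square, 60 mm high), a slide and a steel gauge arch. Origin on the table straight below the wheel's axis; its x axis points along the plate from the wheel towards the arch, z up. The plate runs from x = -58 to +222 mm, y = -50 to +50 mm; arch at x = 162 mm: 94 mm wide, top at z = 126 mm, the highest thing near the wheel apart from the handle
- wheel_centre (a point): point on the upright axis of the dark steel three-spoked hand wheel, at the top of its rim (100 mm above the table). Rim 144 mm outside diameter, hub top 2 to 6 mm above the rim top
- handle_mid (a point): middle of the upright dark wooden handle on the wheel's rim: a pin 20 to 22 mm thick, 62 mm from the wheel's axis, standing from 98 to 154 mm above the table; this point is 128 mm above the table. Keep the fingertips above the rim (100 mm)
- feed_handle: the same handle as a body; it revolves freely on its own pin; origin at its foot, 98 mm above the table
- feed_wheel (a joint): turn of the hand wheel, rad: 0 with the handle at the index pointer as built, growing clockwise seen from above; one full turn is 6.283. It starts within 0.06 of 0. Stops at -0.15 and 8.6. It stays where it is left; turning takes about 4 N at the handle
- index_mark (a point): tip of the fixed index pointer, a small steel blade just outside the rim, 83 mm from the wheel's axis on the side away from the arch, tip 103 mm above the table. It stands beside the handle at the start and after each full turn
- core_slide: aluminium slide 58x58x14 mm that the wheel drives by a rack along the gauge's x axis, 40 mm per turn towards the arch; origin centre of its underside
- pocket (a point): floor centre of the slide's shallow round pocket (41 mm wide, 5 mm deep), in which the core stands
- arch_centre (a point): point under the middle of the gauge arch; after exactly one turn the pocket is below it
- cylinder_core: the sand core to be gauged: 38 mm across, 62 mm tall, bottle-shaped, standing loose in the slide's pocket; origin centre of its underside, z up
- stepped_core: bystander: stepped sand core 44 mm across, 55 mm tall, standing on the table beside the gauge; origin centre of underside
- bulb_core: bystander: sand core with a bulb and a neck, 42 mm across, 70 mm tall, standing beside the gauge; origin centre of underside
- dowel_pin: bystander: steel dowel pin 10x45 mm lying beside the gauge; origin at its underside
- wing_bolt: bystander: wing bolt 47x69x18 mm lying beside the wheel; origin at its underside
- mallet: bystander: small beech mallet 77x189x48 mm; origin at its underside
- sanding_block: bystander: sanding block 66x112x32 mm; origin centre of underside
There are look-alikes about, which are no part of the job. Leave any green or pink look-alike of the cylinder_core alone.

How it is judged (in metres and radians):
On the way, in this order (a step that is already met when the one before it is completed fails the run):
1. the wheel is driven by the hand pushing on its handle, more than a quarter and less than three quarters round (value of joint feed_wheel between 1.57 and 4.71 rad and contact force between the fingers and feed_handle above 0.5 N), for 0.05 s.
2. the wheel has come to one full turn (value of joint feed_wheel between 6.123 and 6.443 rad), for 0.2 s.
At the end, for the whole second after the job is handed in: The wheel stands still one full turn on (6.283 rad, within 0.16 rad or about 9 degrees, of the index), the core stands upright (within 0.1 rad) in the slide's pocket (within 6 mm, not raised by 3 mm) below the arch (within 8 mm) (all of step 2 and velocity of joint feed_wheel between -0.03 and 0.03 rad/s and horizontal distance between cylinder_core and pocket below 0.006 m and horizontal distance between cylinder_core and arch_centre below 0.008 m and z of cylinder_core in the frame of pocket below 0.003 m and angle between cylinder_core's own z axis and vertical below 0.1 rad and linear speed of cylinder_core below 0.02 m/s); the robot touches nothing.
It fails at once if the handle is gripped or forced (more than 35 N) (contact force between the fingers and feed_handle above 35 N).
It fails at once if the robot touches the core (contact force between any of the fingers, the arm and cylinder_core above 0.5 N).
It fails at once if the robot touches the slide (contact force between any of the fingers, the arm and core_slide above 0.5 N).
It fails at once if the core is tipped or lifted (angle between cylinder_core's own z axis and vertical above 0.3 rad or z of cylinder_core in the frame of pocket above 0.01 m).
It fails at once if a bystander is disturbed (moved more than 20 mm) (distance of any of stepped_core, bulb_core, dowel_pin, wing_bolt, mallet, sanding_block from where it was at the start of the episode above 0.02 m).
It also fails if it takes over 61 s, if anything falls off the work surface, if the arm or the gripper's body presses on something with over 40 N, if the wrist force passes 120 N, or if a joint passes its speed limit or range.

### The arm

A 7-joint arm with a two-finger parallel gripper is mounted at the origin on a cart in front of the work surface, level with it; the furniture and walls round the work are solid. World frame = base frame: x ahead of the robot, y to its left, z up, the work surface at z = 0. Lengths are in mm, angles in degrees, forces in N, time in s.
With the tool pointing down it reaches from about 400 to 900 mm from the base axis. Payload 5.6 kg.
Tool frame: the origin (TCP) lies midway between the tips of the shut fingers; the grasp point (between the pads) lies behind it (arm.grip_depth is the z of the grasp point in the tool frame, in mm); z points along the fingers, y is the direction in which the jaws open and shut (so a half turn about z gives the same grasp; the last joint's range is limited). The gripper opens to 92 mm and grips with 3 to 60 N. Pads are 20 mm wide; open, the fingers measure 128 mm over their backs; the gripper's body (75 mm by 189 mm) begins 69 mm behind the grasp point.
Start: joints at [68.526, 26.786, -0.665, 91.828, 0.344, 61.387, -3.226], TCP at [211.692, -614.57, 179.992] pointing down, gripper open.
Joint ranges: [-144.91, 144.91], [-17.63, 115.5], [-89.93, 88.59], [15.96, 139.68], [-74.01, 254.01], [8.47, 105.57], [-167.45, 167.45]. Speed limits (degrees/s): [147.25, 147.25, 180, 180, 180, 180, 180].

### API

Orientations are given as a 3x3 rotation matrix whose columns are the frame's x, y, z axes.
In Python, from bench import arm gives the robot as it stands.
- The arm moves only by the shell command python3 -m crank 'ROWS' [FORCE]. ROWS is JSON, a list of rows, each a list of 5 numbers: the opening, from -1 (shut) to 1 (fully open), so that 0 is half open, then the shift along the tool's x, y, z in m, then the turn about the tool's z in degrees. A call has 1 to 10 rows; each row shifts and turns the commanded pose from where the row before left it, along the tool's axes as they then stand; what a row does not reach is not made up. A row lasts 1/12 s, in which the tool goes at most 41.7 mm and 7.16 degrees, less where a joint would pass 70% of its speed; a pose out of reach is approached as far as the arm can. A call with a gripper value outside its range is refused whole. The fingers move at their own pace and stop on an object; FORCE is the grip in N (left out, the last holds). Time passes only in rows, so rows that do not move let the fingers close. It gives the time, the measured TCP pose, the force and the opening at its end, in the units of the state.
- arm.state(): the state, without advancing time (a new reading comes with each control period).
- arm.grab_frame(name): name is "side" or "top" or "wrist"; returns the picture (384x512x3 uint8, blue, green, red); there is no depth.
- arm.get_calibration(name): a dict with "fx", "fy", "cx", "cy" (pixels), "T" (4x4, takes a point from camera to world coordinates); the wrist camera has in their place "hand_eye" (4x4, takes a point from camera to tool coordinates, whose origin is the TCP and whose axes are the flange's). Camera axes: x right, y up, looking along -z (the intrinsics and any distortion apply to the point x, -y, -z); pixel columns grow to the right and rows downward; lengths in mm; the calibration is good to about 2 mm. A picture is of the moment at which its call begins: read the wrist's pose just before it. get_calibration takes no time and is no camera call.
- arm.finish_job(): hands the job in, once; it reports no verdict.
The state is a dict: "time": time; "joint_positions": joint angles; "joint_velocities": joint speeds; "joint_efforts": joint torques, N m; "ee_pos": TCP position; "tcp_rot": TCP orientation; "contact_force": force on the tool from outside, world axes, zero at the start; "moment": the same for the moment, N m; "gripper_width": finger opening in mm.
Only numpy, scipy, OpenCV 4.12 (cv2) and the standard library are available. Lean on these libraries where they do the work, as an engineer would, in place of code of your own. Each camera call takes 0.05 s, during which the arm holds its last target.

## Working session

There is one attempt and no reset: what is moved stays moved. The work goes in short steps, Python scripts to look and compute and a shell command to move; the robot and the scene stay as the last step left them, time stands still between calls to the robot, and variables do not carry over. Pictures are saved under pics/ and viewed, and the job is handed in when it is done.

```bash
ls; mkdir -p pics; python3 - <<'E'
from bench import arm
import cv2
s=arm.state();print(s)
for n in("top","side","wrist"):
    cv2.imwrite(f"pics/{n}0.png",arm.grab_frame(n));print(n,arm.get_calibration(n))
print(arm.grip_depth)
E
```

```text
pics
{'time': 0.0, 'joint_positions': array([68.52813485, 26.83558537, -0.66325006, 91.88034078,  0.34640804,
       61.38723107, -3.22708864]), 'joint_velocities': array([ 0.06263372, -0.04718513,  0.06076758,  0.05752147,  0.01950422,
       -0.04383038, -0.01471549]), 'joint_efforts': array([-3.18759303e-04, -5.20570958e+01, -1.16938105e-02, -2.43746388e+01,
       -5.65929897e-02,  1.73373695e-02,  1.80042257e-04]), 'ee_pos': array([ 211.39624452, -613.98313515,  179.04930326]), 'tcp_rot': array([[ 9.45501300e-01,  3.25617482e-01, -7.39243210e-04],
       [ 3.25618273e-01, -9.45499954e-01,  1.60563305e-03],
       [-1.76132232e-04, -1.75883923e-03, -9.99998438e-01]]), 'contact_force': array([-0.38569955,  0.2793326 , -0.15968123]), 'moment': array([-0.03677838,  0.00514845,  0.00889492]), 'gripper_width': 91.84313006612126}
top {'fx': 394.9461916197458, 'fy': 394.9461916197458, 'cx': 256.1413714705311, 'cy': 198.0191647588052, 'T': array([[ 1.45608647e-02,  9.85506341e-01, -1.69012522e-01,
         3.33050778e+02],
       [-9.99892909e-01,  1.45992668e-02, -1.01551864e-03,
      
[... 428 characters left out ...]
01,  8.07589454e-01,
         7.37383731e+02],
       [-7.74239252e-03,  8.86263219e-01,  4.63117223e-01,
         5.55022533e+02],
       [ 0.00000000e+00,  0.00000000e+00,  0.00000000e+00,
         1.00000000e+00]])}
wrist {'fx': 278.4213043097217, 'fy': 278.4213043097217, 'cx': 253.40457135340014, 'cy': 191.2422548528832, 'hand_eye': array([[ 1.50373320e-04,  9.65417906e-01,  2.60707200e-01,
         7.27583435e+01],
       [ 9.99999762e-01,  3.03984244e-05, -6.89357515e-04,
         6.21577372e-01],
       [-6.73443176e-04,  2.60707242e-01, -9.65417672e-01,
        -2.04188196e+02],
       [ 0.00000000e+00,  0.00000000e+00,  0.00000000e+00,
         1.00000000e+00]])}
-18.700000000000003
```

View pics/top0.png

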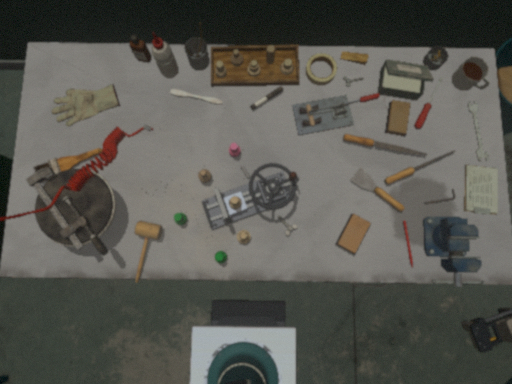

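View pics/side0.png

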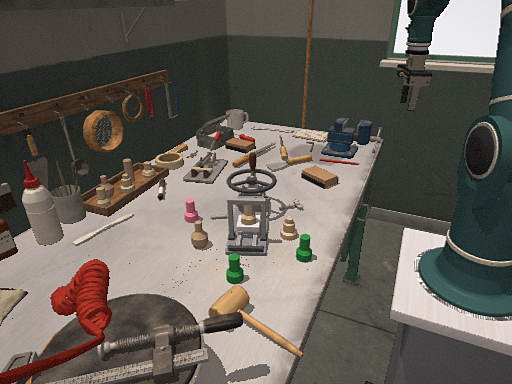

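The top view shows the gauge around (200-300, 165-225), with the wheel at about (274,192) and the handle near (295,177). I'll enlarge that part.

```bash
python3 - <<'E'
import cv2
a=cv2.imread("pics/top0.png")[140:260,160:320];cv2.imwrite("pics/top0c.png",cv2.resize(a,(800,600),interpolation=cv2.INTER_CUBIC))
a=cv2.imread("pics/side0.png")[140:260,180:320];cv2.imwrite("pics/side0c.png",cv2.resize(a,(700,600),interpolation=cv2.INTER_CUBIC))
E
```

```text
(no output)
```

View pics/top0c.png

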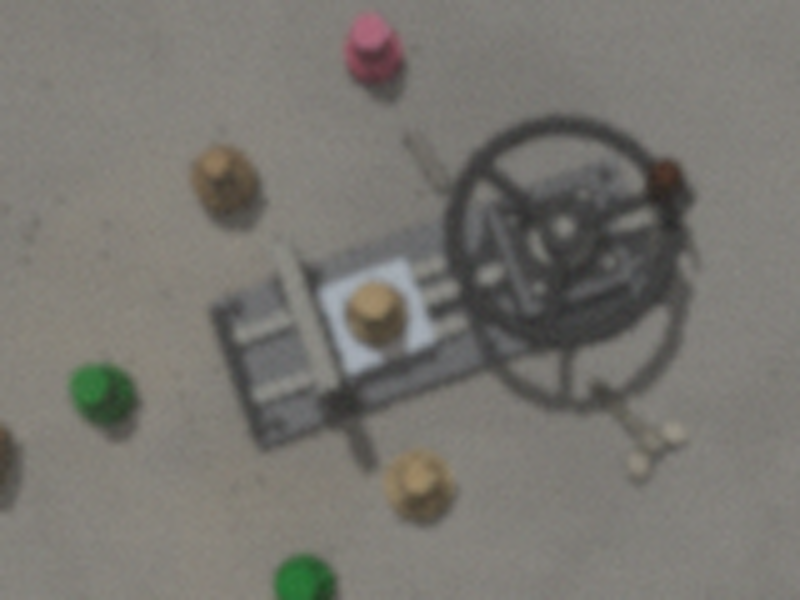

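View pics/side0c.png

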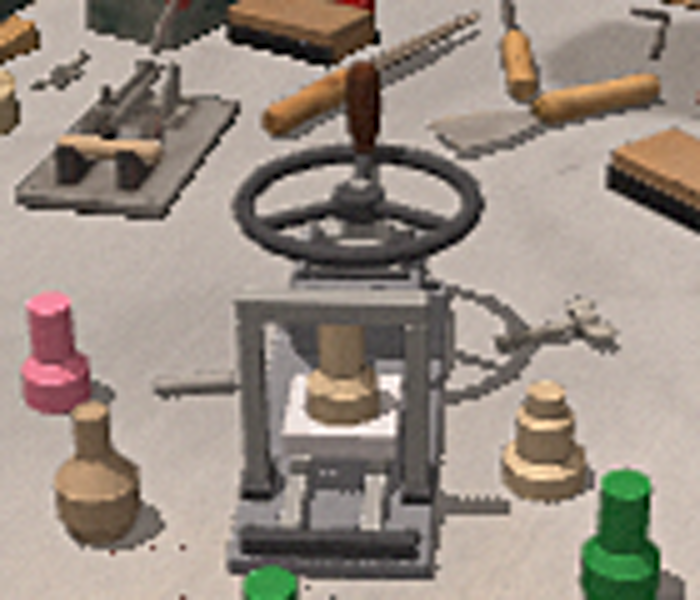

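The tan core sits in the slide at crop (378,313), under its own arch. The wheel rim is centred at crop (566,231), and the dark wood handle top is at (665,172). The bulb core is at (225,180), the stepped core at (420,485), the dowel at (425,155) and the wing bolt at (645,435). The green and pink look-alikes stand clear of the gauge. Next I'll compute positions from these pixels.

```bash
cat > h.py <<'E'
from bench import arm
import numpy as np
def ray(n,u,v):
    c=arm.get_calibration(n);T=c["T"]
    d=T[:3,:3]@np.array([(u-c["cx"])/c["fx"],-(v-c["cy"])/c["fy"],-1]);return T[:3,3],d
def onz(n,u,v,z):
    o,d=ray(n,u,v);return (o+d*(z-o[2])/d[2]).round(1)
def proj(n,p):
    c=arm.get_calibration(n);T=c["T"];q=T[:3,:3].T@(np.array(p)-T[:3,3])
    return np.array([c["cx"]+c["fx"]*q[0]/-q[2],c["cy"]-c["fy"]*q[1]/-q[2]])
E
python3 - <<'E'
from h import *
t=lambda u,v,z:onz("top",160+u/5,140+v/5,z)
s=lambda u,v,z:onz("side",180+u/5,140+v/5,z)
print("wheel",t(566,231,95),s(358,204,95))
print("handle top",t(665,172,154),s(363,66,154), "foot",s(366,150,100))
print("arch ends",t(283,248,126),t(328,385,126))
print("plate corners",t(212,303,12),t(263,450,12))
print("core base-ish",t(378,318,40))
print("bulb",t(225,185,35),"step",t(420,490,30),"bolt",t(600,385,10),t(672,435,10))
E
```

```text
wheel [569.4 -84.4  95. ] [570.5 -76.   95. ]
handle top [ 592.7 -138.4  154. ] [ 593.7 -134.3  154. ] foot [ 592.5 -133.7  100. ]
arch ends [550.5  82.1 126. ] [470.4  53.6 126. ]
plate corners [535.9 138.1  12. ] [442.3 102.4  12. ]
core base-ish [523.4  30.2  40. ]
bulb [608.1 129.5  35. ] step [417.3   2.2  30. ] bolt [ 487.  -110.4   10. ] [ 455.8 -156.1   10. ]
```

Both cameras put the wheel axis near (570,-81), with the handle near (593,-137) and the gauge x axis at about 112°. Plan:
- Shut the fingers and hover behind the handle, on its far side.
- Push around the circle with the tool turning along.
- Change to the other finger face midway, because of joint 7's range.

First I raise the hand and travel over.

```bash
python3 -m crank '[[-1,0,0,-0.04,0],[-1,0,0,-0.04,0],[-1,0.0275,-0.0169,0,0],[-1,0.0275,-0.0169,0,0],[-1,0.0275,-0.0169,0,0],[-1,0.0275,-0.0169,0,0],[-1,0.0275,-0.0169,0,0],[-1,0.0275,-0.0169,0,0],[-1,0.0275,-0.0169,0,0],[-1,0.0275,-0.0169,0,0]]'
python3 -m crank '[[-1,0.0275,-0.0169,0,0],[-1,0.0275,-0.0169,0,0],[-1,0.0275,-0.0169,0,0],[-1,0.0275,-0.0169,0,0],[-1,0.0275,-0.0169,0,0],[-1,0.0275,-0.0169,0,0],[-1,0.0275,-0.0169,0,0],[-1,0.0275,-0.0169,0,0],[-1,0.0275,-0.0169,0,0],[-1,0.0275,-0.0169,0,0]]'
python3 -m crank '[[-1,0.0275,-0.0169,0,0],[-1,0.0275,-0.0169,0,0],[-1,0,0,0,-7],[-1,0,0,0,-7],[-1,0,0,0,-7],[-1,0,0,0,-7],[-1,0,0,0,-7],[-1,0,0,0,-7],[-1,0,0,0,-7],[-1,0,0,0,-7]]'
python3 -c "
from bench import arm
print(arm.state()['joint_positions'])"
```

```text
time: 0.98
ee_pos: [376.3, -413.6, 259.8]
tcp_rot: [[0.945, 0.326, -0.0], [0.326, -0.945, 0.0], [-0.0, -0.0, -1.0]]
contact_force: [0.3, -0.3, 0.3]
gripper_width: 27.0
time: 1.82
ee_pos: [581.2, -164.4, 259.8]
tcp_rot: [[0.946, 0.326, -0.0], [0.326, -0.946, -0.0], [-0.0, -0.0, -1.0]]
contact_force: [-0.3, -0.5, 0.3]
gripper_width: 0.3
time: 2.65
ee_pos: [621.4, -115.9, 259.6]
tcp_rot: [[0.253, 0.967, -0.001], [0.967, -0.253, -0.0], [-0.0, -0.001, -1.0]]
contact_force: [0.1, 0.8, 0.8]
gripper_width: -0.1
[ 28.08945989  24.36385653 -28.23228832  87.83957932  11.92396296
  70.8431613  -16.59518424]
```

```bash
python3 -m crank '[[-1,0,0,0,-7],[-1,0,0,0,-7],[-1,0,0,0,-7],[-1,0,0,0,-7],[-1,0,0,0,-7],[-1,0,0,0,-7],[-1,0,0,0,-7],[-1,0,0,0,-7],[-1,0,0,0,-7],[-1,0,0,0,-7]]'
python3 -m crank '[[-1,0,0,0,-7],[-1,0,0,0,-7],[-1,0,0,0,-7],[-1,0,0,0,-7],[-1,0,0,0,-7],[-1,0,0,0,-7],[-1,0,0,0,-7],[-1,0,0,0,-7],[-1,0,0,0,-7],[-1,0,0,0,0]]'
python3 - <<'E'
from h import *
import cv2
s=arm.state();print(s['joint_positions'],s['ee_pos'],s['tcp_rot'])
cv2.imwrite("pics/wrist1.png",arm.grab_frame("wrist"))
E
```

```text
time: 3.48
ee_pos: [621.4, -116.0, 259.6]
tcp_rot: [[-0.823, 0.569, -0.001], [0.569, 0.823, -0.0], [0.001, -0.0, -1.0]]
contact_force: [0.6, 0.7, -0.2]
gripper_width: 0.3
time: 4.32
ee_pos: [621.4, -116.1, 259.4]
tcp_rot: [[-0.882, -0.472, -0.001], [-0.472, 0.882, 0.001], [0.0, 0.001, -1.0]]
contact_force: [0.2, -0.2, -0.2]
gripper_width: 0.6
[ 45.16114489  32.48918302 -55.82887479  86.7092488   27.28730652
  75.39823618 104.7179706 ] [ 621.39825951 -116.08859367  259.35159212] [[-8.81618849e-01 -4.71961216e-01 -9.03277941e-04]
 [-4.71961879e-01  8.81618626e-01  7.63408136e-04]
 [ 4.36047625e-04  1.09934776e-03 -9.99999301e-01]]
```

View pics/wrist1.png

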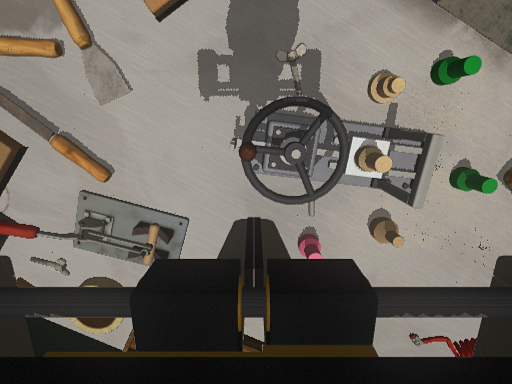

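The wrist view shows the rim centred near (295.5,150) and the handle's top end near (247,153). The shut fingertips are at about (254,219), and the index blade is at about (236,146). Now I triangulate.

```bash
cat >> h.py <<'E'
def wonz(pos,R,u,v,z):
    c=arm.get_calibration("wrist");H=c["hand_eye"];T=np.eye(4);T[:3,:3]=R;T[:3,3]=pos;T=T@H
    d=T[:3,:3]@np.array([(u-c["cx"])/c["fx"],-(v-c["cy"])/c["fy"],-1]);o=T[:3,3];return (o+d*(z-o[2])/d[2]).round(1)
E
python3 - <<'E'
from h import *
import cv2
s=arm.state();f=lambda u,v,z:wonz(s['ee_pos'],s['tcp_rot'],u,v,z)
print("wheel",f(295.5,150,95),"handle",f(247,153,154),"index",f(235,146,103),"tips",f(254,219,260))
print("bolt",f(290,55,15),"stepped",f(385,90,30),"bulb",f(385,230,30))
a=cv2.imread("pics/wrist1.png")[80:260,190:390];cv2.imwrite("pics/w1c.png",cv2.resize(a,(660,594),interpolation=cv2.INTER_CUBIC))
E
```

```text
wheel [568.6 -81.8  95. ] handle [ 594.6 -138.9  154. ] index [ 600.2 -154.7  103. ] tips [ 624.4 -114.7  260. ]
bolt [ 454.4 -144.    15. ] stepped [433.4   2.6  30. ] bulb [616.4 130.3  30. ]
```

View pics/w1c.png

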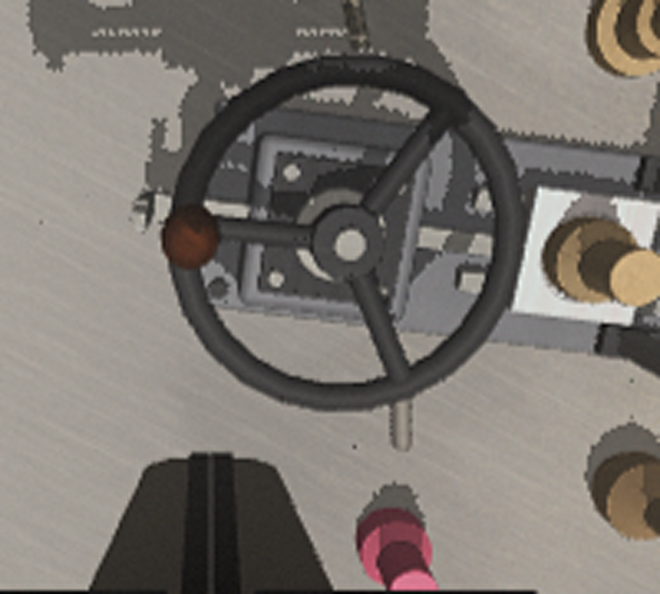

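The wrist, top and side views agree: wheel about (569,-82), handle at polar angle 293° and the index pointer beside it. The hand is 42 mm behind the handle, so I lower it to z≈118.

```bash
python3 -m crank '[[-1,0,0,0.035,0],[-1,0,0,0.035,0],[-1,0,0,0.035,0],[-1,0,0,0.025,0],[-1,0,0,0.0115,0],[-1,0,0,0,0]]'
cat > nxt.py <<'E'
# prints post angle, radius, yaw; suggested row for a step of d deg, with yaw target offset
import sys
from h import *
C=np.array([569,-82.]);R=62.
s=arm.state();p=s['ee_pos'];m=s['tcp_rot'];rel=p[:2]-C
al=np.degrees(np.arctan2(rel[1],rel[0]))%360;ps=np.degrees(np.arctan2(m[1,0],m[0,0]))%360
print("t %.2f alpha %.1f r %.1f yaw %.1f z %.1f f"%(s['time'],al,np.hypot(*rel),ps,p[2]),s['contact_force'].round(1),"j",s['joint_positions'].round(0))
a1=np.radians(al-float(sys.argv[1]));q=C+R*np.array([np.cos(a1),np.sin(a1)])-p[:2]
print("shift tool xy to next alpha:",(m[:2,:2].T@q).round(1))
E
python3 nxt.py 15
python3 - <<'E'
from h import *
import cv2
a=arm.grab_frame("side")[100:250,160:360];cv2.imwrite("pics/s2.png",cv2.resize(a,(800,600),interpolation=cv2.INTER_CUBIC))
E
```

```text
time: 4.87
ee_pos: [619.8, -116.0, 115.7]
tcp_rot: [[-0.884, -0.468, -0.005], [-0.468, 0.884, 0.001], [0.004, 0.003, -1.0]]
contact_force: [-0.3, -0.1, -0.3]
gripper_width: 0.3
t 4.87 alpha 326.2 r 61.1 yaw 207.9 z 115.7 f [-0.3 -0.1 -0.3] j [ 42.  40. -51.  95.  34.  62.  99.]
shift tool xy to next alpha: [14.7 -6.6]
```

View pics/s2.png

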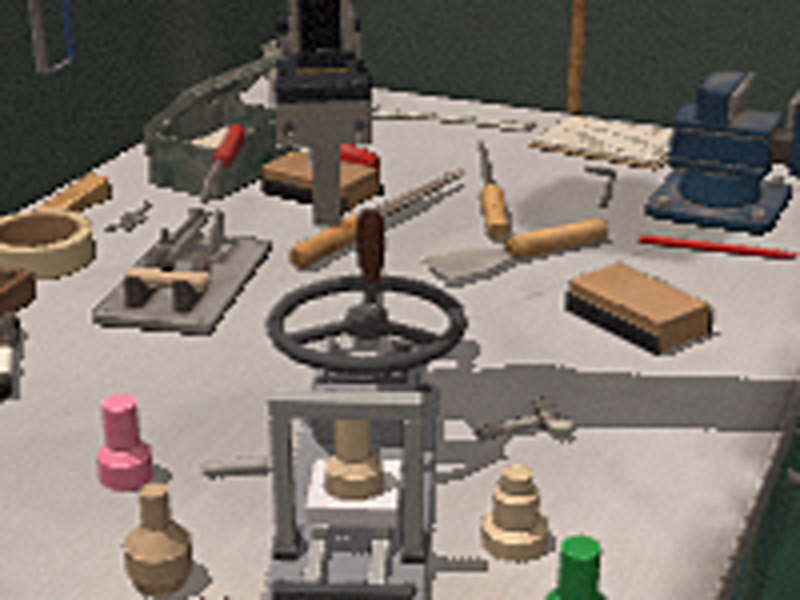

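The side view shows the shut fingers ending at about crop (327,222), which is full-frame (242,155). I expected them lower, so I'll check against the projected TCP.

```bash
python3 - <<'E'
from h import *
p=arm.state()['ee_pos'];print(p,proj("side",p),proj("side",[593.5,-138.5,154]),proj("side",[593.5,-138.5,100]))
E
```

```text
[ 621.31725517 -115.72668659  118.01998751] [241.73111209 165.2440008 ] [253.26104897 152.69825684] [253.57354684 169.31186373]
```

```bash
python3 - <<'E'
from h import *
import cv2
print(arm.state()['ee_pos'],proj("top",arm.state()['ee_pos']))
a=arm.grab_frame("side")[80:180,190:320];cv2.imwrite("pics/s3.png",cv2.resize(a,(780,600),interpolation=cv2.INTER_NEAREST))
cv2.imwrite("pics/w3.png",arm.grab_frame("wrist"))
E
```

```text
[ 621.31725517 -115.72668659  118.01998751] [284.21460757 167.65736531]
```

View pics/s3.png

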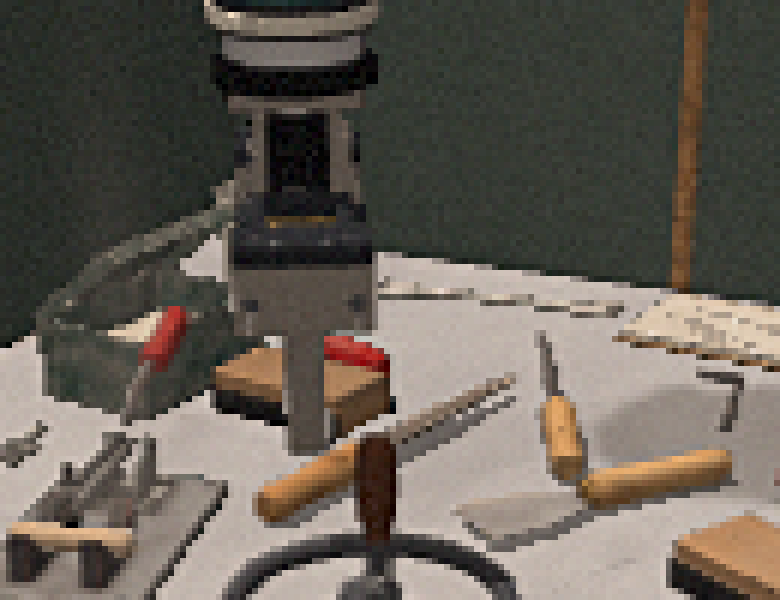

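View pics/w3.png

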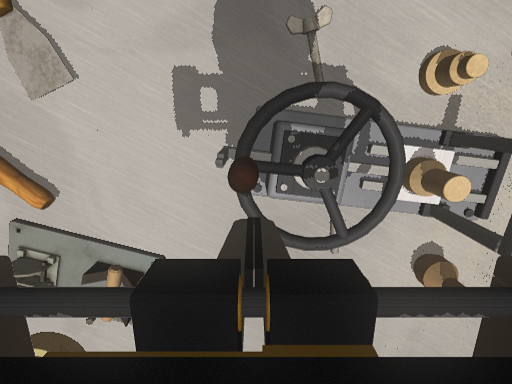

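The wheel's apparent size confirms the TCP height. Yet in both the side and wrist views the fingertips seem to end about 30 mm short of the TCP. I'll quantify that, and compare with the open fingers in the first picture.

```bash
python3 - <<'E'
from h import *
import cv2
for z in (118,130,140,150,160):print(z,proj("side",[621.3,-115.7,z]).round(1))
for d in (0,15,30,45):print("start",d,proj("side",[211.4,-614,179+d]).round(1))
c=arm.get_calibration("wrist");H=np.linalg.inv(c["hand_eye"])
for x in(-10,0,10):
  for z in(0,-10,-20,-30,-40):
    q=(H@[x,0,z,1])[:3];print(x,z,round(c["cy"]+c["fy"]*q[1]/q[2],1),end="; ")
a=cv2.imread("pics/side0.png")[30:130,360:460];cv2.imwrite("pics/s0c.png",cv2.resize(a,(600,600),interpolation=cv2.INTER_NEAREST))
a=cv2.imread("pics/wrist0.png");cv2.imwrite("pics/w0c.png",a)
E
```

```text
118 [241.7 165.3]
130 [241.6 161.6]
140 [241.5 158.4]
150 [241.4 155.3]
160 [241.3 152.1]
start 0 [405.3 115.6]
start 15 [406.1 111.5]
start 30 [406.8 107.3]
start 45 [407.6 103.2]
-10 0 226.7; -10 -10 231.8; -10 -20 237.4; -10 -30 243.6; -10 -40 250.4; 0 0 214.7; 0 -10 219.3; 0 -20 224.4; 0 -30 230.0; 0 -40 236.2; 10 0 202.4; 10 -10 206.5; 10 -20 211.1; 10 -30 216.0; 10 -40 221.6;
```

View pics/s0c.png

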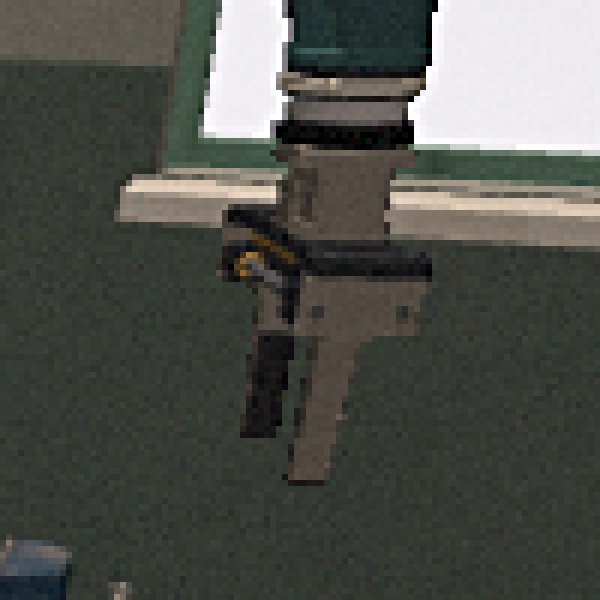

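View pics/w0c.png

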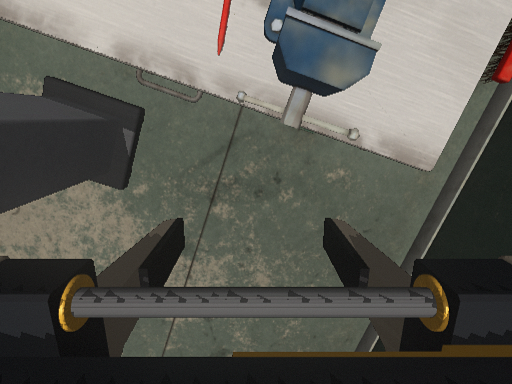

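All three measures agree: side row 155.8 instead of 165, wrist row 218, and the open tip separation of 139 px giving a depth of 184 mm instead of 213. The real fingertips end about 30 mm above the reported TCP. Now they are near z≈148, barely beside the handle's top. A TCP of 105 puts the tips at ≈135 and is still above the rim even if the reported TCP is right.

```bash
python3 -m crank '[[-1,0,0,0.007,0],[-1,0,0,0.006,0],[-1,0,0,0,0]]'
python3 nxt.py 15
```

```text
time: 5.27
ee_pos: [621.2, -116.1, 104.9]
tcp_rot: [[-0.883, -0.469, -0.001], [-0.469, 0.883, -0.0], [0.001, -0.0, -1.0]]
contact_force: [0.3, 0.5, -0.2]
gripper_width: 0.4
t 5.27 alpha 326.8 r 62.4 yaw 208.0 z 104.9 f [ 0.3  0.5 -0.2] j [ 42.  40. -50.  96.  35.  61.  99.]
shift tool xy to next alpha: [15.3 -5.5]
```

```bash
python3 -m crank '[[-1,0.004,-0.0015,0,0],[-1,0.004,-0.0015,0,0],[-1,0.004,-0.0014,0,0],[-1,0.003,-0.0011,0,0],[-1,0,0,0,0]]'
python3 nxt.py 8
```

```text
time: 5.68
ee_pos: [611.2, -128.2, 105.8]
tcp_rot: [[-0.883, -0.469, 0.001], [-0.469, 0.883, 0.0], [-0.001, -0.0, -1.0]]
contact_force: [1.7, 0.8, -0.8]
gripper_width: 0.2
t 5.68 alpha 312.4 r 62.6 yaw 208.0 z 105.8 f [ 1.7  0.8 -0.8] j [ 44.  40. -51.  97.  35.  60. 100.]
shift tool xy to next alpha: [ 8.7 -1. ]
```

First contact came at about α=312, as predicted. Now I push on with the tool turning along.

```bash
python3 -m crank '[[-1,0.0043,-0.0003,0,4],[-1,0.0043,-0.0006,0,4],[-1,0.0043,-0.0007,0,4],[-1,0.0043,-0.0007,0,4],[-1,0.0043,-0.0007,0,4]]'
python3 nxt.py 40
python3 - <<'E'
from h import *
import cv2
a=arm.grab_frame("side")[100:200,190:320];cv2.imwrite("pics/s4.png",cv2.resize(a,(780,600),interpolation=cv2.INTER_NEAREST))
E
```

```text
time: 6.1
ee_pos: [593.1, -137.6, 105.8]
tcp_rot: [[-0.991, -0.136, 0.003], [-0.136, 0.991, 0.001], [-0.003, 0.0, -1.0]]
contact_force: [4.2, 1.6, -1.7]
gripper_width: 0.4
t 6.10 alpha 293.5 r 60.6 yaw 187.8 z 105.8 f [ 4.2  1.6 -1.7] j [ 43.  37. -47.  99.  31.  58.  83.]
shift tool xy to next alpha: [41.9  1.9]
```

View pics/s4.png

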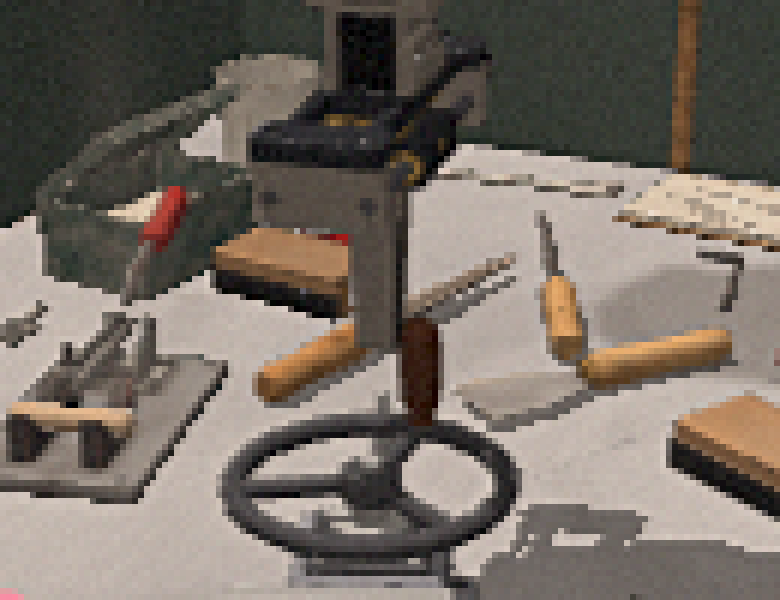

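The push works: the handle has moved, the force is about 4.5 N, and the fingers stand clear above the rim. The next 40° call follows, with a slight outward correction.

```bash
python3 -m crank '[[-1,0.0042,-0.0012,0,4],[-1,0.0042,-0.0012,0,4],[-1,0.0042,-0.0012,0,4],[-1,0.0042,-0.0012,0,4],[-1,0.0042,-0.0012,0,4],[-1,0.0042,-0.0012,0,4],[-1,0.0042,-0.0012,0,4],[-1,0.0042,-0.0012,0,4],[-1,0.0042,-0.0012,0,4],[-1,0.0042,-0.0012,0,4]]'
python3 nxt.py 4
```

```text
time: 6.98
ee_pos: [550.4, -143.5, 106.0]
tcp_rot: [[-0.847, 0.532, 0.003], [0.532, 0.847, -0.001], [-0.003, 0.0, -1.0]]
contact_force: [3.6, -1.9, -1.8]
gripper_width: 0.2
t 6.98 alpha 253.2 r 64.2 yaw 147.9 z 106.0 f [ 3.6 -1.9 -1.8] j [ 41.  30. -39. 105.  23.  53.  50.]
shift tool xy to next alpha: [4.8 1.1]
```

```bash
python3 -m crank '[[-1,0.0043,-0.0005,0,4],[-1,0.0043,-0.0005,0,4],[-1,0.0043,-0.0006,0,4],[-1,0.0043,-0.0009,0,4],[-1,0.0043,-0.0009,0,4],[-1,0.0043,-0.001,0,4],[-1,0.0043,-0.001,0,4],[-1,0.0043,-0.001,0,4],[-1,0.0043,-0.001,0,4],[-1,0.0043,-0.001,0,4]]'
python3 nxt.py 4
```

```text
time: 7.82
ee_pos: [515.9, -117.0, 105.9]
tcp_rot: [[-0.306, 0.952, 0.001], [0.952, 0.306, -0.003], [-0.003, 0.0, -1.0]]
contact_force: [1.4, -4.6, -0.3]
gripper_width: 0.6
t 7.82 alpha 213.4 r 63.6 yaw 107.8 z 105.9 f [ 1.4 -4.6 -0.3] j [ 34.  24. -31. 111.  16.  49.  13.]
shift tool xy to next alpha: [4.6 0.5]
```

```bash
python3 -m crank '[[-1,0.0043,-0.0005,0,4],[-1,0.0043,-0.0005,0,4],[-1,0.0043,-0.0007,0,4],[-1,0.0043,-0.0009,0,4],[-1,0.0043,-0.0009,0,4],[-1,0.0043,-0.0009,0,4],[-1,0.0043,-0.001,0,4],[-1,0.0043,-0.001,0,4],[-1,0.0043,-0.001,0,4],[-1,0.0043,-0.001,0,4]]'
python3 nxt.py 4
```

```text
time: 8.65
ee_pos: [506.5, -74.5, 105.8]
tcp_rot: [[0.377, 0.926, -0.002], [0.926, -0.377, -0.003], [-0.003, -0.001, -1.0]]
contact_force: [-2.7, -2.9, 3.4]
gripper_width: 0.6
t 8.65 alpha 173.1 r 63.0 yaw 67.8 z 105.8 f [-2.7 -2.9  3.4] j [ 24.  21. -23. 113.  11.  47. -28.]
shift tool xy to next alpha: [ 4.5 -0. ]
```

```bash
python3 - <<'E'
from h import *
import cv2
a=arm.grab_frame("side")[100:250,160:360];cv2.imwrite("pics/s5.png",cv2.resize(a,(800,600),interpolation=cv2.INTER_CUBIC))
E
```

```text
(no output)
```

View pics/s5.png

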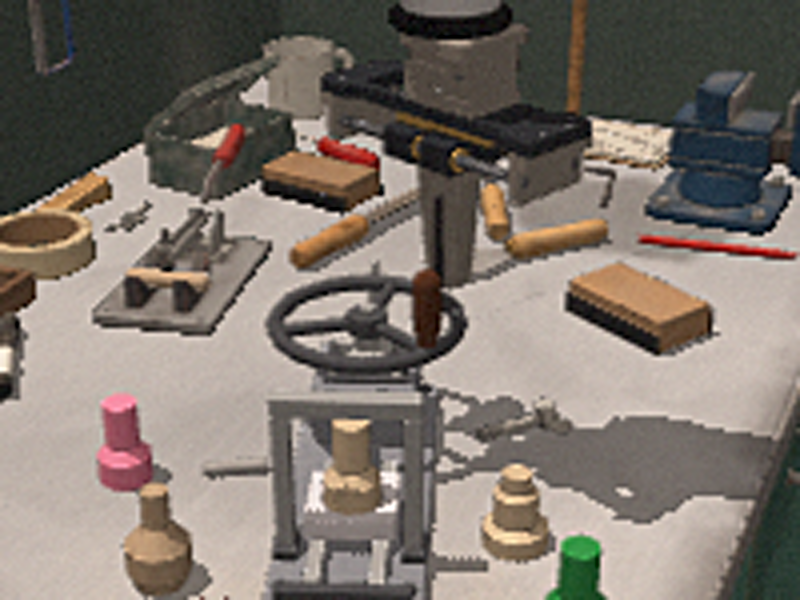

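The handle is following, seen at crop (427,305), and the core stands upright in the slide. I continue.

```bash
python3 -m crank '[[-1,0.0043,-0.0006,0,4],[-1,0.0043,-0.0006,0,4],[-1,0.0043,-0.0008,0,4],[-1,0.0043,-0.0009,0,4],[-1,0.0043,-0.0009,0,4],[-1,0.0043,-0.0009,0,4],[-1,0.0043,-0.0009,0,4],[-1,0.0043,-0.001,0,4],[-1,0.0043,-0.001,0,4],[-1,0.0043,-0.001,0,4]]'
python3 nxt.py 4
```

```text
time: 9.53
ee_pos: [526.2, -35.4, 105.2]
tcp_rot: [[0.883, 0.469, -0.004], [0.469, -0.883, -0.001], [-0.004, -0.001, -1.0]]
contact_force: [-4.3, -1.0, 2.7]
gripper_width: 0.6
t 9.53 alpha 132.6 r 63.2 yaw 28.0 z 105.2 f [-4.3 -1.   2.7] j [ 13.  22. -15. 112.   8.  48. -69.]
shift tool xy to next alpha: [4.5 0.2]
```

```bash
python3 -m crank '[[-1,0.0043,-0.0006,0,4],[-1,0.0043,-0.0006,0,4],[-1,0.0043,-0.0008,0,4],[-1,0.0043,-0.0009,0,4],[-1,0.0043,-0.0009,0,4],[-1,0.0043,-0.0009,0,4],[-1,0.0043,-0.0009,0,4],[-1,0.0043,-0.001,0,4],[-1,0.0043,-0.001,0,4],[-1,0.0043,-0.001,0,4]]'
python3 nxt.py 4
```

```text
time: 10.37
ee_pos: [566.5, -18.3, 105.2]
tcp_rot: [[0.978, -0.208, -0.005], [-0.208, -0.978, 0.001], [-0.005, 0.0, -1.0]]
contact_force: [-5.0, 0.4, 3.7]
gripper_width: 0.3
t 10.37 alpha 92.3 r 63.8 yaw 348.0 z 105.2 f [-5.   0.4  3.7] j [   4.   24.   -7.  107.    4.   49. -107.]
shift tool xy to next alpha: [4.7 0.8]
```

The wheel has turned about 220°. I back off 30 mm and turn the tool by a half turn, so the other face pushes.

```bash
python3 -m crank '[[-1,-0.006,0,0,0],[-1,-0.012,0,0,0],[-1,-0.012,0,0,0],[-1,0,0,0,-7],[-1,0,0,0,-7],[-1,0,0,0,-7],[-1,0,0,0,-7],[-1,0,0,0,-7],[-1,0,0,0,-7],[-1,0,0,0,-7]]'
python3 -m crank '[[-1,0,0,0,-7],[-1,0,0,0,-7],[-1,0,0,0,-7],[-1,0,0,0,-7],[-1,0,0,0,-7],[-1,0,0,0,-7],[-1,0,0,0,-7],[-1,0,0,0,-7],[-1,0,0,0,-7],[-1,0,0,0,-7]]'
python3 -m crank '[[-1,0,0,0,-7],[-1,0,0,0,-7],[-1,0,0,0,-7],[-1,0,0,0,-7],[-1,0,0,0,-7],[-1,0,0,0,-7],[-1,0,0,0,-7],[-1,0,0,0,-7],[-1,0,0,0,-5],[-1,0,0,0,0]]'
python3 nxt.py 25
python3 - <<'E'
from h import *
import cv2
cv2.imwrite("pics/w6.png",arm.grab_frame("wrist"))
a=arm.grab_frame("side")[100:250,160:360];cv2.imwrite("pics/s6.png",cv2.resize(a,(800,600),interpolation=cv2.INTER_CUBIC))
E
```

```text
time: 11.2
ee_pos: [538.5, -12.8, 105.5]
tcp_rot: [[0.792, 0.61, -0.0], [0.61, -0.792, -0.0], [-0.0, -0.0, -1.0]]
contact_force: [-0.1, 0.7, 0.8]
gripper_width: 0.1
time: 12.03
ee_pos: [538.5, -12.9, 105.5]
tcp_rot: [[-0.302, 0.953, -0.0], [0.953, 0.302, -0.0], [-0.0, -0.0, -1.0]]
contact_force: [-0.7, -0.6, -0.5]
gripper_width: 0.5
time: 12.87
ee_pos: [538.5, -13.0, 105.3]
tcp_rot: [[-0.979, 0.202, -0.0], [0.202, 0.979, 0.0], [0.0, 0.0, -1.0]]
contact_force: [0.0, -0.1, 0.5]
gripper_width: 0.5
t 12.87 alpha 113.8 r 75.4 yaw 168.3 z 105.3 f [ 0.  -0.1  0.5] j [ 34.  30. -47. 109.  27.  53.  53.]
shift tool xy to next alpha: [-32.5  -0.5]
```

View pics/s6.png

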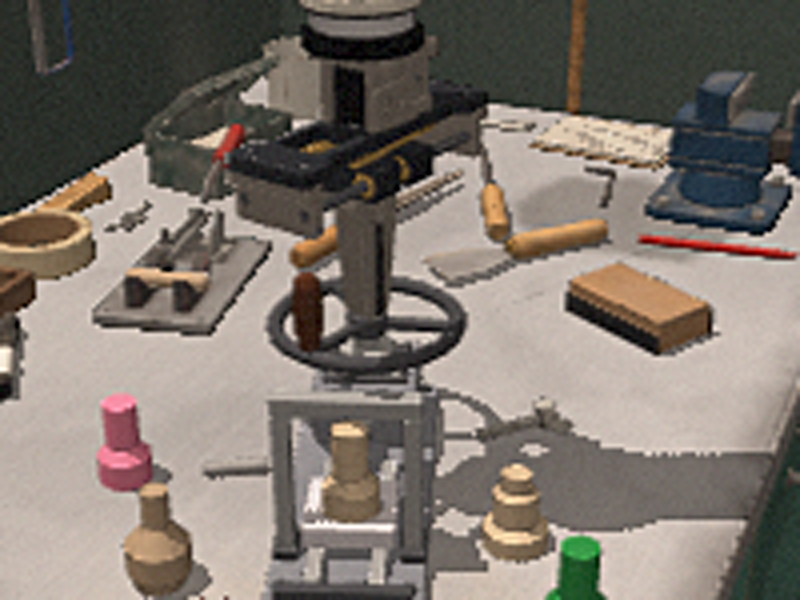

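The handle stayed at crop (307,312) and the hand is free behind it. I re-engage with the other face.

```bash
python3 -m crank '[[-1,-0.01,-0.0005,0,0],[-1,-0.01,-0.0005,0,0],[-1,-0.006,-0.0005,0,0],[-1,-0.003,0,0,0],[-1,-0.0043,0.0007,0,4],[-1,-0.0043,0.0007,0,4],[-1,-0.0043,0.0008,0,4],[-1,-0.0043,0.0009,0,4]]'
python3 nxt.py 4
```

```text
time: 13.63
ee_pos: [583.2, -21.7, 105.1]
tcp_rot: [[-0.882, 0.472, -0.003], [0.472, 0.882, 0.001], [0.003, -0.001, -1.0]]
contact_force: [-4.3, 2.0, 1.4]
gripper_width: 0.5
t 13.63 alpha 76.7 r 62.0 yaw 151.8 z 105.1 f [-4.3  2.   1.4] j [ 30.  32. -41. 103.  26.  55.  40.]
shift tool xy to next alpha: [-4.2  1. ]
```

```bash
python3 -m crank '[[-1,-0.0043,0.0009,0,4],[-1,-0.0043,0.0009,0,4],[-1,-0.0043,0.0009,0,4],[-1,-0.0043,0.0009,0,4],[-1,-0.0043,0.0009,0,4],[-1,-0.0043,0.0009,0,4],[-1,-0.0043,0.0009,0,4],[-1,-0.0043,0.0009,0,4],[-1,-0.0043,0.0009,0,4],[-1,-0.0043,0.0009,0,4]]'
python3 nxt.py 4
```

```text
time: 14.47
ee_pos: [619.4, -44.5, 105.1]
tcp_rot: [[-0.373, 0.928, -0.002], [0.928, 0.373, 0.002], [0.003, -0.001, -1.0]]
contact_force: [-2.6, 3.7, 1.1]
gripper_width: 0.6
t 14.47 alpha 36.6 r 62.8 yaw 111.9 z 105.1 f [-2.6  3.7  1.1] j [ 24.  33. -31.  98.  20.  55.   7.]
shift tool xy to next alpha: [-4.4  0.2]
```

```bash
python3 -m crank '[[-1,-0.0043,0.0008,0,4],[-1,-0.0043,0.0008,0,4],[-1,-0.0043,0.0008,0,4],[-1,-0.0043,0.0009,0,4],[-1,-0.0043,0.0009,0,4],[-1,-0.0043,0.0009,0,4],[-1,-0.0043,0.0009,0,4],[-1,-0.0043,0.0009,0,4],[-1,-0.0043,0.0009,0,4],[-1,-0.0043,0.0009,0,4]]'
python3 -m crank '[[-1,-0.0043,0.0008,0,4],[-1,-0.0043,0.0008,0,4],[-1,-0.0043,0.0008,0,4],[-1,-0.0043,0.0009,0,4],[-1,-0.0043,0.0009,0,4],[-1,-0.0043,0.0009,0,4],[-1,-0.003,0.0006,0,3],[-1,-0.002,0.0004,0,2],[-1,0,0,0,0]]'
python3 nxt.py 12
python3 - <<'E'
from h import *
import cv2
s=arm.state()
print("time",s['time'],"pos",s['ee_pos'].tolist(),"R",s['tcp_rot'].round(4).tolist())
a=arm.grab_frame("wrist");cv2.imwrite("pics/w7.png",a)
a=arm.grab_frame("side")[100:250,160:360];cv2.imwrite("pics/s7.png",cv2.resize(a,(800,600),interpolation=cv2.INTER_CUBIC))
E
```

```text
time: 15.3
ee_pos: [632.1, -85.5, 105.2]
tcp_rot: [[0.31, 0.951, 0.0], [0.951, -0.31, 0.003], [0.003, -0.001, -1.0]]
contact_force: [1.1, 4.6, -1.2]
gripper_width: 0.4
time: 16.05
ee_pos: [622.1, -116.4, 105.2]
tcp_rot: [[0.731, 0.682, 0.001], [0.682, -0.731, 0.001], [0.002, -0.0, -1.0]]
contact_force: [2.2, 1.9, -2.2]
gripper_width: 0.1
t 16.05 alpha 327.0 r 63.3 yaw 43.0 z 105.2 f [ 2.2  1.9 -2.2] j [ 18.  31. -14.  97.   9.  53. -47.]
shift tool xy to next alpha: [-13.1   0.6]
time 16.05 pos [622.0947075983381, -116.44166030622364, 105.21734074782094] R [[0.7313, 0.682, 0.0011], [0.682, -0.7313, 0.0012], [0.0016, -0.0001, -1.0]]
```

View pics/w7.png

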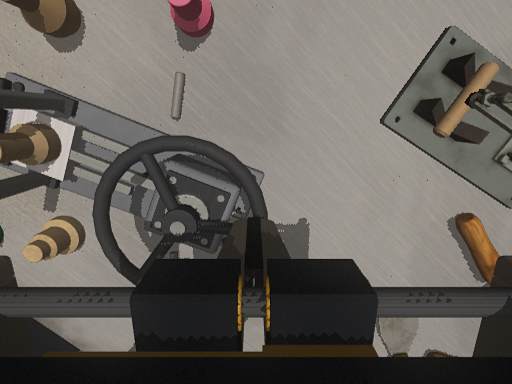

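View pics/s7.png

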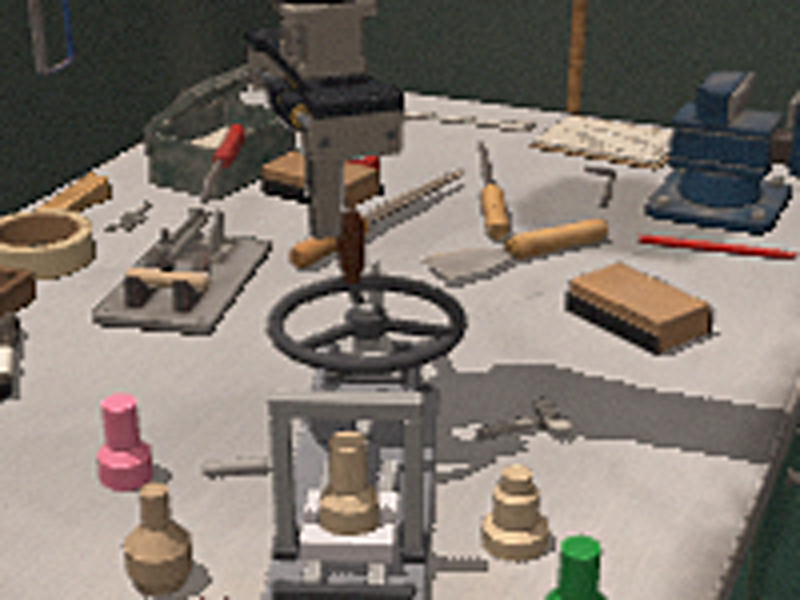

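The handle top is now at side crop (351,213), against (370,213) at the start in the same crop. That leaves roughly 14°. I'll check it numerically.

```bash
python3 - <<'E'
from h import *
C=np.array([569,-82.])
for u in (351,353,370):
    p=onz("side",160+u/4,100+213/4,152);print(u,p,np.degrees(np.arctan2(*(p[:2]-C)[::-1])))
for th in (-47,-52,-57,-62,-67): print(th,proj("side",[569+62*np.cos(np.radians(th)),-82+62*np.sin(np.radians(th)),128]))
E
```

```text
351 [ 608.8 -132.7  152. ] -51.867736716869224
353 [ 607.4 -133.2  152. ] -53.13010235415599
370 [ 595.9 -138.1  152. ] -64.38224059281549
-47 [246.40192977 161.24211883]
-52 [248.16341948 161.02197347]
-57 [249.95438273 160.86419621]
-62 [251.76320517 160.76963967]
-67 [253.5782286  160.73881983]
```

```bash
python3 -m crank '[[-1,-0.0032,0.0006,0,3],[-1,-0.0032,0.0006,0,3],[-1,-0.0032,0.0006,0,3],[-1,-0.0032,0.0006,0,3],[-1,0,0,0,0],[-1,0,0,0,0]]'
python3 nxt.py 2
python3 - <<'E'
from h import *
import cv2
a=arm.grab_frame("side")[100:250,160:360];cv2.imwrite("pics/s8.png",cv2.resize(a,(800,600),interpolation=cv2.INTER_CUBIC))
E
```

```text
time: 16.65
ee_pos: [613.0, -127.5, 105.5]
tcp_rot: [[0.856, 0.517, 0.0], [0.517, -0.856, -0.0], [0.0, 0.0, -1.0]]
contact_force: [2.6, 1.4, -2.4]
gripper_width: 0.6
t 16.65 alpha 314.0 r 63.3 yaw 31.1 z 105.5 f [ 2.6  1.4 -2.4] j [ 17.  30. -12.  98.   7.  53. -56.]
shift tool xy to next alpha: [-2.4 -0.8]
```

View pics/s8.png

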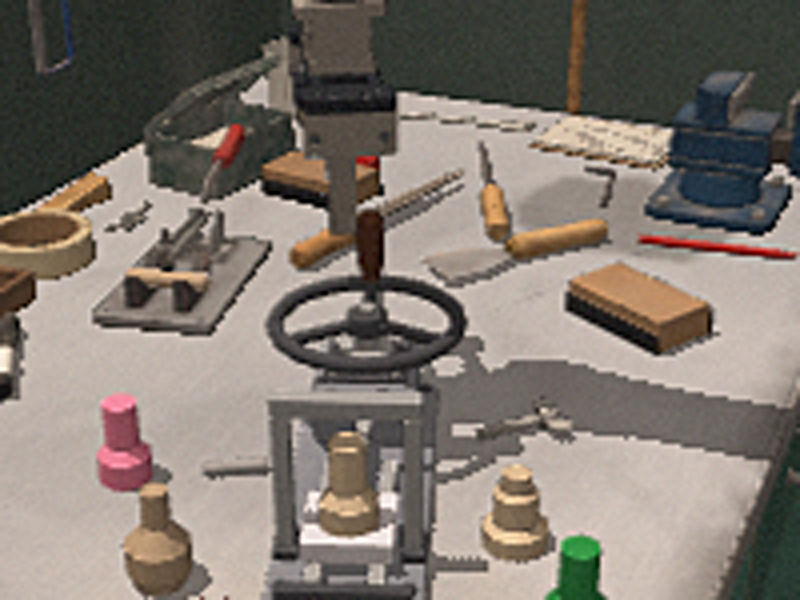

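The handle is back at crop (370,213), matching the start, and it hides the index blade. I back off straight and lift away, then verify.

```bash
python3 -m crank '[[-1,0.006,0,0,0],[-1,0.012,0,0,0],[-1,0.012,0,0,0],[-1,0,0,-0.03,0],[-1,0,0,-0.04,0],[-1,0,0,-0.04,0],[-1,0,0,-0.04,0],[-1,0.03,0,0,0],[-1,0.03,0,0,0],[-1,0,0,0,0]]'
python3 -m crank '[[-1,0.03,0,0,0],[-1,0.03,0,0,0],[-1,0.03,0,0,0],[-1,0,0,0,0],[-1,0,0,0,0]]'
python3 - <<'E'
from h import *
import cv2
a=arm.grab_frame("side")[100:250,160:360];cv2.imwrite("pics/s9.png",cv2.resize(a,(800,600),interpolation=cv2.INTER_CUBIC))
a=arm.grab_frame("top");cv2.imwrite("pics/t9f.png",a);a=a[140:260,160:320];cv2.imwrite("pics/t9.png",cv2.resize(a,(800,600),interpolation=cv2.INTER_CUBIC))
E
```

```text
time: 17.53
ee_pos: [693.9, -75.4, 255.8]
tcp_rot: [[0.854, 0.52, 0.003], [0.52, -0.854, 0.003], [0.004, -0.001, -1.0]]
contact_force: [-0.6, 0.7, 0.0]
gripper_width: 0.3
time: 17.95
ee_pos: [767.3, -32.5, 253.4]
tcp_rot: [[0.855, 0.518, -0.003], [0.518, -0.855, 0.001], [-0.002, -0.002, -1.0]]
contact_force: [0.2, -0.4, -0.3]
gripper_width: 0.8
```

View pics/s9.png

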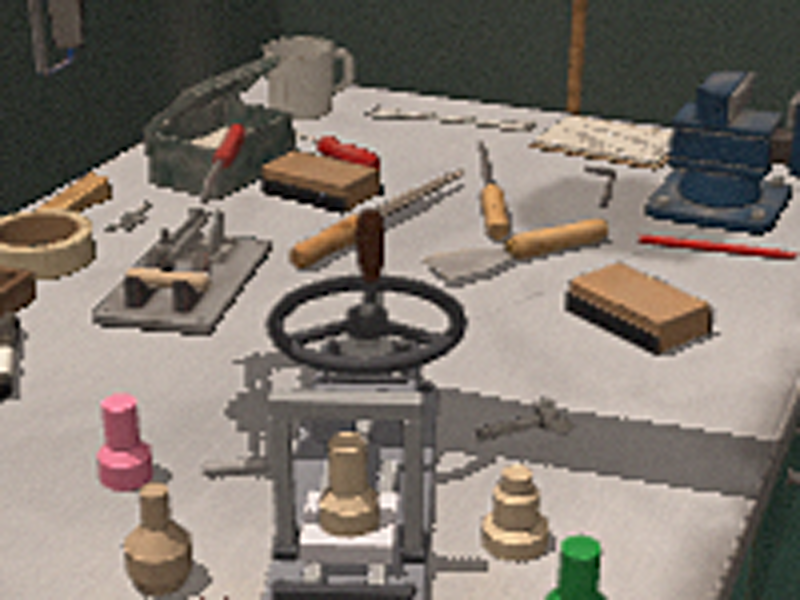

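View pics/t9.png

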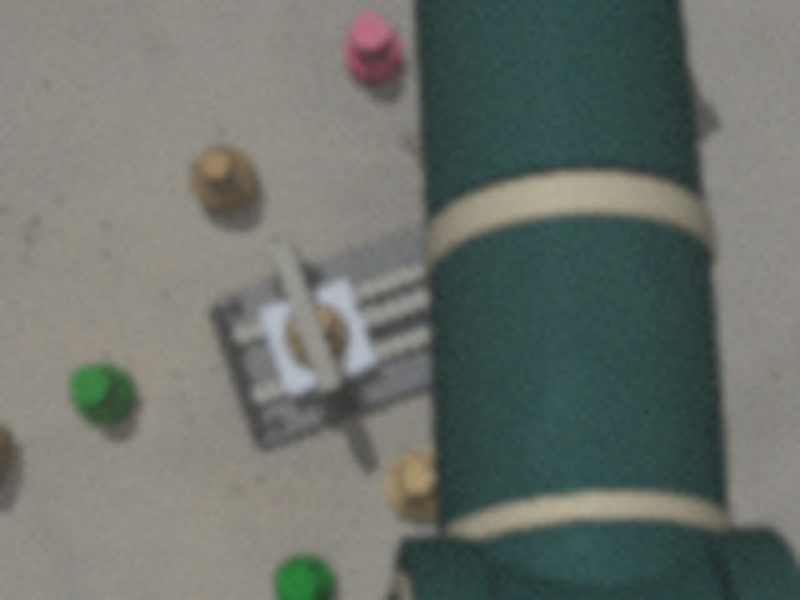

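The hand is clear. The core stands under the arch, and the slide has advanced from crop (378,317) to (318,334), about 39 mm. The bystanders look unmoved. One more precise check: I compare the handle between the first and the present side frames, and the slide shift in the top frames.

```bash
python3 - <<'E'
from h import *
import cv2
a0=cv2.imread("pics/side0.png");a1=arm.grab_frame("side");cv2.imwrite("pics/side9.png",a1)
for a in(a0,a1):
    b=a[150:172,240:265].astype(int);m=(b[...,2]>b[...,1]*1.6)&(b[...,2]<130);v,u=np.nonzero(m);print("handle",m.sum(),u.mean()+240,v.mean()+150)
for n in("top0","t9f"):
    a=cv2.imread(f"pics/{n}.png");b=a[190:225,205:252].astype(int);m=(b.min(2)>125)&(b[...,0]>=b[...,2]-5);v,u=np.nonzero(m);print("slide",m.sum(),onz("top",u.mean()+205,v.mean()+190,33))
d=np.abs(a0.astype(int)-a1).max(2)>40
n,_,st,_=cv2.connectedComponentsWithStats(d.astype(np.uint8));print([s.tolist() for s in st[1:] if s[4]>25])
E
```

```text
handle 94 252.12765957446808 160.1595744680851
handle 87 252.09195402298852 160.70114942528735
slide 240 [527.8  38.5  33. ]
slide 326 [516.7  65.3  33. ]
[[152, 0, 32, 29, 344], [401, 0, 7, 12, 54], [407, 0, 10, 18, 38], [405, 0, 107, 74, 5022], [146, 6, 9, 9, 31], [154, 29, 31, 13, 266], [159, 41, 22, 21, 233], [397, 58, 29, 18, 220], [168, 70, 17, 41, 277], [468, 95, 44, 27, 322], [468, 121, 44, 58, 622], [485, 176, 27, 14, 101], [217, 188, 22, 29, 219], [272, 197, 83, 28, 976], [270, 199, 12, 14, 100], [233, 205, 28, 39, 441], [244, 205, 9, 6, 32], [403, 227, 43, 21, 494]]
```

The handle is back within 0.1 px of its starting column in the side view, which is under 1°. The image changes lie at the arm, its shadows and the core/slide. The hand is free, so I hand in.

```bash
python3 -c "
from bench import arm
print(arm.finish_job(),arm.state()['time'])"
```

```text
the job is handed in; nothing more can be done
the job is handed in; nothing more can be done
```

I pushed the handle clockwise through one full turn with shut fingertips, backed off, lifted the hand clear and handed the job in at about 18 s. At roughly 220° I backed off once to turn the tool round and push with the other finger face. The wrist force read at most about 6 N between calls.

**Last checks**
- **Handle:** it is back within 0.1 px of its starting column in the side view, and it hides the index blade as it did at the start. The wheel may have started up to 3.4° off zero, so it stands one turn on from that, within the 9° allowed.
- **Core and slide:** the core stands upright in the slide under the arch. By rough hand-picked corners in the top view, the slide moved about 39 mm.
- **Bystanders:** those seen in the side and top views look unmoved. In the last top view the arm hid the wing bolt and dowel area, so I judged those two from the side view only.

**Checks that disagreed**
- **Fingertips:** three camera measures put the real fingertips about 30 mm short of the reported TCP. I pushed with the TCP at 105 mm, so the tips were near 135 mm, on the upper part of the handle.
- **Slide travel:** an automatic colour measurement gave only about 29 mm. I put that down to the mask, since the arch covers part of the slide and the pixel counts differ.

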